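# Frit jars on risers, lids level

### The job

Set the three screw-cap glass frit jars out for the stock photograph so that their lids come out level: stand the tallest jar on the low square wooden riser, the middle one on the round riser and the shortest on the tall six-sided riser, each centred on the cork pad. Keep the jars upright, and leave the two round frit tins standing among them where they are.

Things in the scene. Friction and masses are not known exactly. Their poses are not given: they have to be found in the camera images.
- frit_jar_3: the tallest of the three screw-cap glass frit jars: 80 mm tall over the grey cap, 50 mm across, round, cream-white contents. Origin at the centre of its underside, z up. Grip round the straight glass body, best with the finger pads centred about 42 mm above the underside. Loose, stands upright, 0.1 to 0.2 kg.
- frit_jar_1: the middle of the three screw-cap glass frit jars: 71 mm tall over the black cap, 46 mm across, round, pink contents. Origin at the centre of its underside, z up. Grip round the straight glass body, best with the finger pads centred about 36 mm above the underside. Loose, stands upright, 0.1 to 0.2 kg.
- frit_jar_2: the shortest of the three screw-cap glass frit jars: 63 mm tall over the white cap, 42 mm across, round, grey-green contents. Origin at the centre of its underside, z up. Grip round the straight glass body, best with the finger pads centred about 33 mm above the underside. Loose, stands upright, 0.1 to 0.2 kg.
- riser_square: the lowest of three wooden risers: a square block, 76 mm by 76 mm (sides along its x and y), 14 mm tall, with a round cork pad 66 mm across on its top (its flat, level upper face is at 14 mm). Fixed to the table. Origin at the centre of its underside, z up.
- riser_round: the middle of three wooden risers: a round disc, 80 mm in diameter, 23 mm tall, with a round cork pad 66 mm across on its top (its flat, level upper face is at 23 mm). Fixed to the table. Origin at the centre of its underside, z up.
- riser_hex: the tallest of three wooden risers: a six-sided block, 85 mm over the corners, 74 mm over the flats, 31 mm tall, with a round cork pad 66 mm across on its top (its flat, level upper face is at 31 mm). Fixed to the table. Origin at the centre of its underside, z up.
- frit_tin_1: a closed round pale-grey tin with a lid, 50 mm across and 24 mm tall, loose on the table among the jars; a bystander to be left alone. Origin at the centre of its underside.
- frit_tin_2: an open round pale-grey tin of blue grains, 48 mm across and 28 mm tall, loose on the table among the jars; a bystander to be left alone. Origin at the centre of its underside.
Mind the look-alikes: they are no part of the job. Leave any purple look-alike of the frit_jar_3 alone.

How it is judged:
By the outcome, as a careful person would: the job done as asked, in the order asked, and still so for the second after the job is handed in, with the robot touching nothing.
It also fails if it takes over 83 s, if anything falls off the work surface, if the arm or the gripper's body presses on something with over 40 N, if the wrist force passes 120 N, or if a joint passes its speed limit or range.

### The arm

A 6-joint arm with a two-finger parallel gripper is mounted at the origin on a cart in front of the work surface, level with it; the furniture and walls round the work are solid. World frame = base frame: x ahead of the robot, y to its left, z up, the work surface at z = 0. Lengths are in m, angles in rad, forces in N, time in s.
With the tool pointing down it reaches from about 0.3 to 0.825 m from the base axis. Payload 5.4 kg.
Tool frame: the origin (TCP) lies at the very end of the fingers, on their centre line; the grasp point (between the pads) lies 19 mm behind it (bot.tcp_to_grasp is the distance from the TCP to the grasp point, in m); z points along the fingers, y is the line along which they close (so a half turn about z gives the same grasp; the last joint's range is limited). The gripper opens to 92 mm and grips with 3 to 60 N. Pads are 20 mm wide; open, the fingers measure 128 mm over their backs; the gripper's body (75 mm by 189 mm) begins 69 mm behind the grasp point.
Start: joints at [1.047, 0.158, 1.597, -0, 1.386, -0.21], TCP at [0.177, 0.547, 0.215] pointing down, gripper open.
Joint ranges: [-2.91, 2.91], [-0.94, 2.29], [0.18, 2.7], [-1.29, 4.43], [0.17, 2.64], [-3, 3]. Speed limits (rad/s): [2.57, 2.57, 3.14, 3.14, 3.14, 3.14].

### API

Orientations are given as a 3x3 rotation matrix whose columns are the frame's x, y, z axes.
In Python, from workcell import bot gives the robot as it stands.
- The arm moves only by the tool drive_tool, never from a script. Its arguments are lists of equal length, an entry for each row: "xyz": the shift along the tool's x, y, z in units of 0.4 m (1.0 is 0.4 m), a list of three; "angular": the turn, a rotation vector about the tool's x, y, z in units of 90 degrees (1.0 is 90 degrees), a list of three; "jaw": the opening, from 0 (shut) to 1 (fully open). In form: {"xyz": [[tx, ty, tz], ...], "angular": [[ax, ay, az], ...], "jaw": [jaw, ...]}. A call has 1 to 5 rows; each row is the pose to reach, as a shift and turn from the pose commanded when the call began, along the tool's axes at that moment; what a row does not reach only later rows make up. A row lasts 1/12 s, in which the tool goes at most 41.7 mm and 7.16 degrees, less where a joint would pass 70% of its speed; a pose out of reach is approached as far as the arm can. A call with a number of a shift or a turn outside -1 to 1 is refused whole. A call with a gripper value outside its range is refused whole. The fingers move at their own pace and stop on an object; "force" is the grip in N (left out, the last holds). Time passes only in rows, so rows that repeat a pose let the fingers close. It gives the time, the measured TCP pose, the force, the opening and the grip force at its end, in the units of the state.
- bot.get_obs(): the state, without advancing time (a new reading comes with each control period).
- bot.read_camera(name): name is "scene" or "top"; returns a dict with "image" (400x640x3 uint8, red, green, blue), "fx", "fy", "cx", "cy" (pixels), "view" (4x4, takes a point from world to camera coordinates). Camera axes: x right, y up, looking along -z (the intrinsics and any distortion apply to the point x, -y, -z); pixel columns grow to the right and rows downward; lengths in m; the calibration is good to about 2 mm. A picture is of the moment at which its call begins. There is no depth.
- bot.sign_off(): hands the job in; it is judged then, once.
Trained networks look in the newest picture that a camera, given by its name, has taken for a name from the list of things; names that differ only in an ending like _2 or _b are one class to them, and where a whole thing is asked for, a point or a joint stands for the part that bears it (a point fixed in the world has none). Each returns a list of dicts, best first, with "confidence" (0 to 1); they miss things now and then, are a little off and sometimes report something else, mostly with a low value. They report only what shows in the picture. A call takes as long as a camera call. They do not tell look-alikes from the thing itself.
- bot.spot_in(camera, query): "bbox" ([left, top, width, height] in pixels, round what is visible of it).
The state is a dict: "t": time; "qpos": joint angles; "joint_vel": joint speeds; "joint_efforts": joint torques, N m; "position": TCP position; "ee_rot": TCP orientation; "force": force on the tool from outside, world axes, zero at the start; "ft_torque": the same for the moment, N m; "grip_width": finger opening in m; "finger_force": force on a finger pad.
Only numpy, scipy, OpenCV 4.12 (cv2) and the standard library are available. Lean on these libraries where they do the work, as an engineer would, in place of code of your own. Each camera call takes 0.05 s, during which the arm holds its last target. There are 200 camera calls.

## Working session

There is one attempt and no reset: what is moved stays moved. The work goes in short steps, Python scripts to look and compute and a tool call to move; the robot and the scene stay as the last step left them, time stands still between calls to the robot, and variables do not carry over. Pictures are saved under pics/ and viewed, at most 14 in all, crops included, and the job is handed in when it is done.

Besides the shell and the picture viewer there is one more tool, called after "Call:" as name(argument=value, ...) on one line, values as JSON. drive_tool: Moves the arm, as the interface text tells. Its arguments: {"type":"object","properties":{"xyz":{"type":"array","items":{"type":"array","items":{"type":"number","minimum":-1,"maximum":1}}},"angular":{"type":"array","items":{"type":"array","items":{"type":"number","minimum":-1,"maximum":1}}},"jaw":{"type":"array","items":{"type":"number"}},"force":{"type":"number"}},"required":["xyz","angular","jaw"]}

```bash
mkdir -p pics; python3 - <<'E'
from workcell import bot
import cv2,numpy as np
for n in ("scene","top"):
    c=bot.read_camera(n); cv2.imwrite(f"pics/{n}0.png",c["image"][:,:,::-1])
    print(n,c["fx"],c["fy"],c["cx"],c["cy"],[k for k in c]); print(np.round(c["view"],4).tolist())
for q in ("frit_jar_1","riser_square","riser_round","riser_hex","frit_tin_1"):
    print(q,[(np.round(d["bbox"],1).tolist(),round(d["confidence"],2)) for d in bot.spot_in("top",q)])
o=bot.get_obs(); print(np.round(o["position"],4),np.round(o["ee_rot"],3).tolist(),o["t"],bot.tcp_to_grasp)
E
```

```text
scene 494.9614671464957 494.9614671464957 319.74207733176013 192.67326025829757 ['image', 'fx', 'fy', 'cx', 'cy', 'view']
[[0.8224, -0.5688, 0.0087, -0.3369], [0.3734, 0.5513, 0.7461, -0.2884], [-0.4292, -0.6103, 0.6658, -0.6992], [0.0, 0.0, 0.0, 1.0]]
top 491.57676899510915 491.57676899510915 311.0380711794302 196.42080818076312 ['image', 'fx', 'fy', 'cx', 'cy', 'view']
[[0.0018, -1.0, -0.0036, 0.1704], [0.9914, 0.0014, 0.1308, -0.5243], [-0.1308, -0.0038, 0.9914, -1.1338], [0.0, 0.0, 0.0, 1.0]]
frit_jar_1 [([253.8, 163.6, 20.7, 22.4], 0.82), ([234.1, 220.3, 19.9, 20.1], 0.78), ([198.2, 178.0, 21.1, 21.8], 0.74), ([193.0, 239.9, 26.7, 21.9], 0.59)]
riser_square [([349.9, 212.9, 32.0, 30.8], 0.83)]
riser_round [([414.8, 203.2, 36.7, 34.8], 0.87)]
riser_hex [([375.6, 152.9, 31.5, 37.0], 0.9)]
frit_tin_1 [([311.7, 155.9, 19.7, 21.2], 0.84), ([297.2, 224.6, 18.1, 18.2], 0.65)]
[0.1774 0.5468 0.2144] [[-0.951, 0.309, -0.0], [0.309, 0.951, -0.0], [0.0, -0.0, -1.0]] 0.35 0.0187
```

```bash
python3 - <<'E'
import cv2
a=cv2.imread("pics/top0.png")[130:290,160:480]
cv2.imwrite("pics/top0c.png",cv2.resize(a,None,fx=2.5,fy=2.5,interpolation=cv2.INTER_CUBIC))
E
```

```text
(no output)
```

View pics/scene0.png

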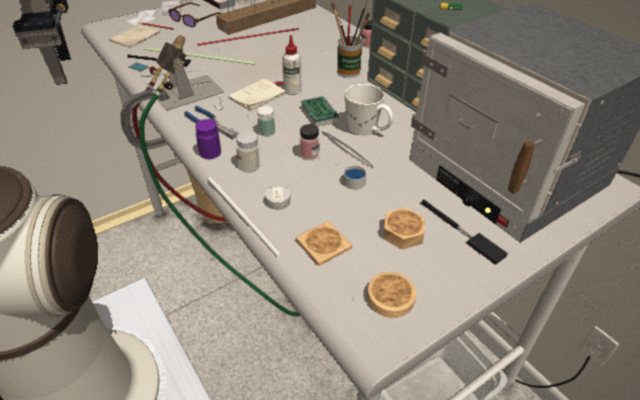

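View pics/top0.png

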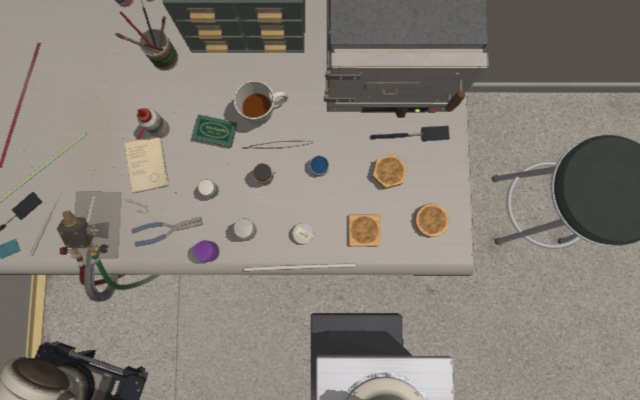

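View pics/top0c.png

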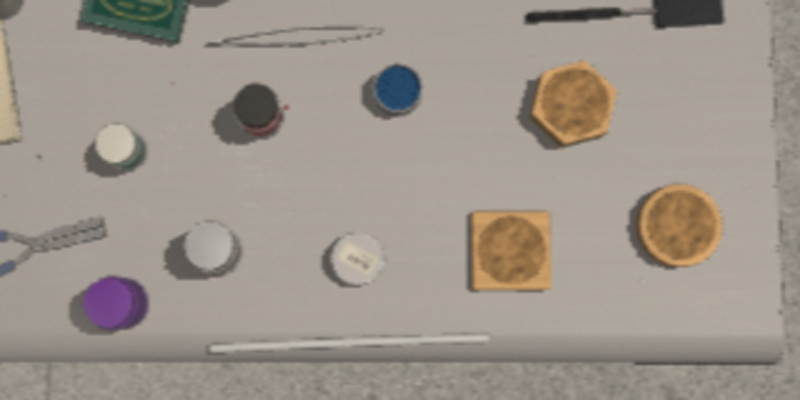

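The pictures show these candidates in the top view:
- **Grey-cap jar, cream contents:** (244,228). This is frit_jar_3.
- **Purple look-alike:** (205,251). I'll leave it alone.
- **Black-cap jar, pink contents:** (262,173). This is frit_jar_1.
- **White-cap jar, grey-green contents:** (207,188). This is frit_jar_2.
- **Tins:** (319,166) and (303,234).
- **Risers:** square (365,230), hex (390,171), round (432,220).

Next I'll check the choice in one close crop and measure positions.

```bash
cat > h.py <<'E'
import cv2,numpy as np
from workcell import bot
def ray(c,uv,z):
    V=np.array(c["view"]);R,t=V[:3,:3],V[:3,3]
    d=R.T@np.array([(uv[0]-c["cx"])/c["fx"],-(uv[1]-c["cy"])/c["fy"],-1.]); o=-R.T@t
    return o+d*(z-o[2])/d[2]
def proj(c,p):
    q=np.array(c["view"])@np.append(p,1); return np.array([c["cx"]+c["fx"]*q[0]/-q[2],c["cy"]-c["fy"]*q[1]/-q[2]])
def outline(c,p,r,h):   # convex hull of an upright cylinder standing at p
    a=np.linspace(0,2*np.pi,40)
    P=[proj(c,[p[0]+r*np.cos(t),p[1]+r*np.sin(t),p[2]+z]) for t in a for z in (0,h)]
    return cv2.convexHull(np.array(P,np.float32))
E
python3 - <<'E'
from h import *
guess={"jar3":((244,228.4),.08),"jar1":((262.4,172.8),.071),"jar2":((206.8,188),.063),"sq":((364.8,229.6),.014),"hex":((390.4,170.8),.031),"rnd":((432.4,220.4),.023),"purple":((204.5,251),.08),"tin1":((303,234),.024),"tin2":((319,165.5),.028)}
T=bot.read_camera("top");S=bot.read_camera("scene")
big=cv2.resize(S["image"][90:330,170:450],None,fx=2.5,fy=2.5,interpolation=cv2.INTER_CUBIC)[:,:,::-1].copy()
bt=cv2.resize(T["image"][130:290,160:480],None,fx=2.5,fy=2.5,interpolation=cv2.INTER_CUBIC)[:,:,::-1].copy()
R={"jar3":.025,"jar1":.023,"jar2":.021,"sq":.033,"hex":.033,"rnd":.033,"purple":.025,"tin1":.025,"tin2":.024}
for k,(uv,h) in guess.items():
    p=ray(T,uv,h); print(k,np.round(p,4),np.round(proj(S,p),1))
    base=[p[0],p[1],0]
    z0=h-.0005 if R[k]==.033 else 0
    for c,im,off in((S,big,(170,90)),(T,bt,(160,130))):
        o=((outline(c,[p[0],p[1],z0],R[k],h-z0)-off+.5)*2.5-.5)
        cv2.polylines(im,[np.int32(np.round(o*8))],True,(0,255,0),1,cv2.LINE_AA,3)
cv2.imwrite("pics/s1.png",big);cv2.imwrite("pics/t1.png",bt)
E
```

```text
jar3 [0.4448 0.3228 0.08  ] [246.  137.5]
jar1 [0.5743 0.2839 0.071 ] [308.  130.1]
jar2 [0.5397 0.4136 0.063 ] [264.3 111.1]
sq [0.4467 0.0423 0.014 ] [323.3 240.6]
hex [ 0.5868 -0.0191  0.031 ] [404.2 223.2]
rnd [ 0.4683 -0.1181  0.023 ] [390.2 291. ]
purple [0.3937 0.4108 0.08  ] [205.4 125.4]
tin1 [0.4354 0.1902 0.024 ] [276.2 194.2]
tin2 [0.6001 0.1522 0.028 ] [353.5 173.3]
```

View pics/s1.png

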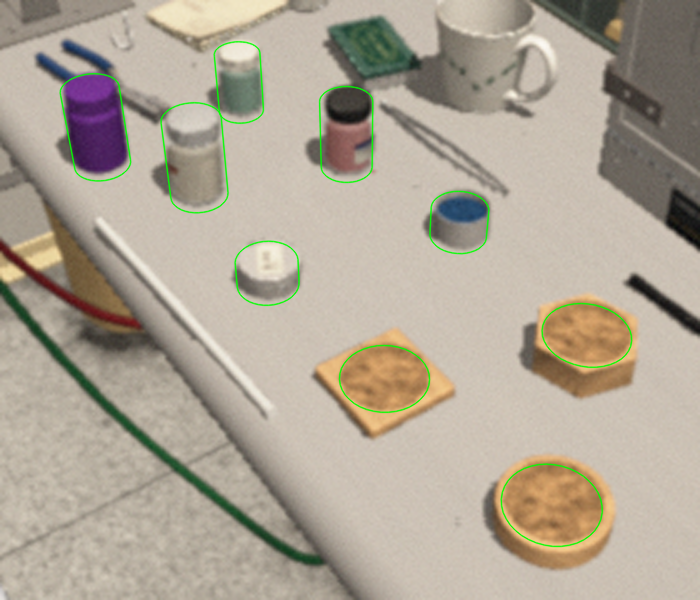

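View pics/t1.png

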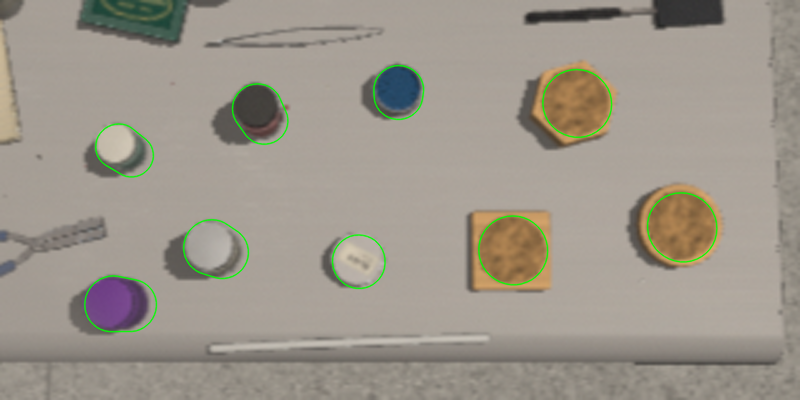

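```bash
python3 - <<'E'
from h import *
T=bot.read_camera("top");S=bot.read_camera("scene")
J={"jar3":([.4448,.3228,0],.025,.08),"jar1":([.5743,.2839,0],.023,.071),"jar2":([.5397,.4136,0],.021,.063),"purple":([.3937,.4108,0],.025,.08)}
rows=[]
for c in (T,S):
    r=[]
    for k,(p,R,h) in J.items():
        m=proj(c,[p[0],p[1],h/2]); x,y=int(m[0])-20,int(m[1])-25
        a=cv2.resize(c["image"][y:y+50,x:x+40,::-1],None,fx=5,fy=5,interpolation=cv2.INTER_CUBIC)
        a=cv2.convertScaleAbs(a,alpha=1.3)
        for z in (0,h):
            o=(outline(c,[p[0],p[1],z],R,0.0)-(x,y)+.5)*5-.5
            cv2.polylines(a,[np.int32(np.round(o*8))],True,(0,255,0),1,cv2.LINE_AA,3)
        r.append(a)
    rows.append(np.hstack(r))
cv2.imwrite("pics/z.png",np.vstack(rows))
E
```

```text
(no output)
```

View pics/z.png

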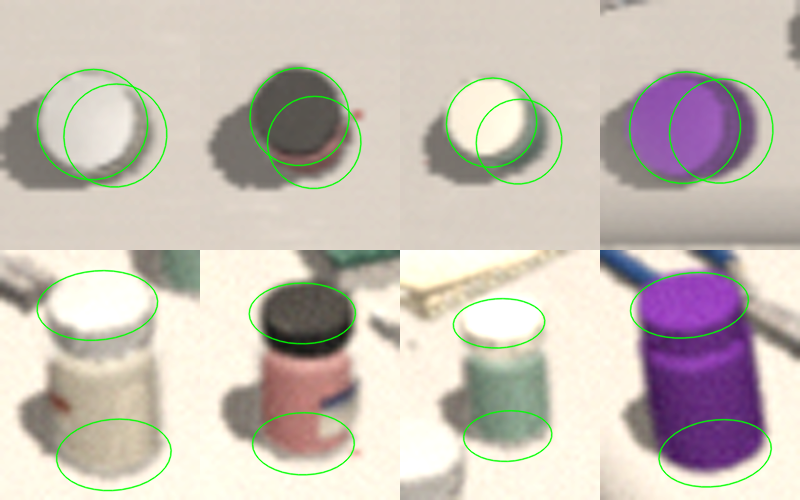

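The close crop confirms cream, pink and green contents against solid purple. My cap centres are about 1 px off, so I'll correct them and check the risers the same way.

```bash
python3 - <<'E'
from h import *
T=bot.read_camera("top");S=bot.read_camera("scene")
for k,uv,h in(("jar3",(242.8,227.2),.08),("jar1",(262.2,172.0),.071),("jar2",(206,187.1),.063)): print(k,np.round(ray(T,uv,h),4))
# risers: wood mask hull vs rendered hull of prism, both views
def hull(c,p,poly,h): 
    return cv2.convexHull(np.array([proj(c,[p[0]+a,p[1]+b,z]) for a,b in poly for z in (0,h)],np.float32))
from scipy.optimize import minimize
def ngon(n,r,t): a=np.arange(n)*2*np.pi/n+t; return np.c_[r*np.cos(a),r*np.sin(a)]
masks=[]
for c in(T,S):
    hsv=cv2.cvtColor(c["image"],cv2.COLOR_RGB2HSV); masks.append(((hsv[...,0]>8)&(hsv[...,0]<24)&(hsv[...,1]>95)).astype(np.uint8))
shapes={"sq":(4,.076/2**.5,.014,(.4467,.0423),np.pi/4),"hex":(6,.0427,.031,(.5868,-.0191),.2),"rnd":(48,.040,.023,(.4683,-.1181),0)}
K=8
for k,(n,r,h,g,t0) in shapes.items():
    res=[]
    for which in ((0,),(1,),(0,1)):
        def cost(v):
            s=0
            for i in which:
                c=(T,S)[i]; m=proj(c,[*g,h/2]); x,y=int(m[0])-32,int(m[1])-32
                sub=cv2.medianBlur(masks[i][y:y+64,x:x+64]*255,3)
                im=np.zeros((64*K,64*K),np.uint8)
                o=(hull(c,v[:2]*.01,ngon(n,r,v[2]),h)-(x,y)+.5)*K-.5
                cv2.fillPoly(im,[np.int32(np.round(o*8))],255,shift=3)
                im=cv2.resize(im,(64,64),interpolation=cv2.INTER_AREA)
                s+=np.abs(im.astype(float)-sub).sum()/255
            return s
        best=min((minimize(cost,[g[0]*100,g[1]*100,t0+d],method="Nelder-Mead",options=dict(initial_simplex=np.array([[g[0]*100+a,g[1]*100+b,t0+d+e] for a,b,e in((0,0,0),(.5,0,0),(0,.5,0),(0,0,.2))]))) for d in (0,.3,-.3)),key=lambda z:z.fun)
        res.append((np.round(best.x*[.01,.01,1],4).tolist(),round(best.fun,1)))
    print(k,res)
print(np.round(bot.get_obs()["position"],4),bot.get_obs()["t"])
E
```

```text
jar3 [0.4475 0.3256 0.08  ]
jar1 [0.5762 0.2844 0.071 ]
jar2 [0.5418 0.4155 0.063 ]
sq [([0.4455, 0.044, 0.7903], np.float64(73.0)), ([0.4492, 0.0467, 0.7818], np.float64(188.8)), ([0.4468, 0.0443, 0.778], np.float64(274.1))]
hex [([0.5889, -0.0174, 0.8115], np.float64(76.2)), ([0.5912, -0.0145, -0.2827], np.float64(119.5)), ([0.5892, -0.0168, 0.7494], np.float64(203.3))]
rnd [([0.4707, -0.1171, 0.1129], np.float64(89.3)), ([0.4722, -0.1167, 0.1371], np.float64(190.3)), ([0.4716, -0.1167, 0.1207], np.float64(283.1))]
[0.1775 0.5469 0.2146] 0.65
```

Call:
drive_tool(xyz=[[-0.813,-0.3175,0.21],[-0.813,-0.3175,0.21],[-0.813,-0.3175,0.21],[-0.813,-0.3175,0.21],[-0.813,-0.3175,0.21]], angular=[[0,0,-0.2],[0,0,-0.2],[0,0,-0.2],[0,0,-0.2],[0,0,-0.2]], jaw=[1,1,1,1,1], force=20)

```text
t: 1.07
position: [0.3307, 0.4213, 0.1672]
ee_rot: [[-1.0, -0.001, 0.001], [-0.001, 1.0, 0.0], [-0.001, 0.0, -1.0]]
force: [1.1, -0.2, -0.4]
grip_width: 0.092
finger_force: 0.0
```

Call:
drive_tool(xyz=[[-0.28,-0.23,0.09],[-0.28,-0.23,0.09],[-0.28,-0.23,0.09],[-0.28,-0.23,0.09],[-0.28,-0.23,0.09]], angular=[[0,0,0],[0,0,0],[0,0,0],[0,0,0],[0,0,0]], jaw=[1,1,1,1,1])

```text
t: 1.48
position: [0.4443, 0.3271, 0.13]
ee_rot: [[-1.0, 0.005, -0.001], [0.005, 1.0, -0.002], [0.001, -0.002, -1.0]]
force: [0.7, 0.2, 0.3]
grip_width: 0.0919
finger_force: 0.0
```

```bash
python3 - <<'E'
from h import *
S=bot.read_camera("scene")
o=bot.get_obs();print(np.round(o["position"],4),np.round(o["ee_rot"],4).tolist(),np.round(o["qpos"],2))
E
```

```text
[0.4427 0.3289 0.1307] [[-1.0, 0.0035, -0.0012], [0.0035, 1.0, -0.0005], [0.0012, -0.0005, -1.0]] [ 0.42  0.18  1.75  0.    1.22 -1.15]
```

Call:
drive_tool(xyz=[[-0.012,-0.009,0.1],[-0.012,-0.009,0.19],[-0.012,-0.009,0.269],[-0.012,-0.009,0.269],[-0.012,-0.009,0.269]], angular=[[0,0,0],[0,0,0],[0,0,0],[0,0,0],[0,0,0]], jaw=[1,1,1,1,1])

```text
t: 1.95
position: [0.4444, 0.3273, 0.023]
ee_rot: [[-1.0, -0.002, -0.003], [-0.002, 1.0, -0.001], [0.003, -0.001, -1.0]]
force: [0.5, 0.4, 0.4]
grip_width: 0.0919
finger_force: 0.0
```

Call:
drive_tool(xyz=[[0,0,0],[0,0,0],[0,0,0],[0,0,0],[0,0,0]], angular=[[0,0,0],[0,0,0],[0,0,0],[0,0,0],[0,0,0]], jaw=[0.75,0.65,0.5,0.5,0.5], force=20)

```text
t: 2.37
position: [0.4472, 0.3274, 0.025]
ee_rot: [[-1.0, -0.0, 0.002], [-0.0, 1.0, 0.001], [-0.002, 0.001, -1.0]]
force: [0.2, -0.3, 0.6]
grip_width: 0.0608
finger_force: 0.0
```

Call:
drive_tool(xyz=[[0,0,0],[0,0,0],[0,0,0],[0,0,0],[0,0,0]], angular=[[0,0,0],[0,0,0],[0,0,0],[0,0,0],[0,0,0]], jaw=[0.4,0.4,0.4,0.4,0.4], force=20)

```text
t: 2.78
position: [0.4467, 0.3272, 0.0242]
ee_rot: [[-1.0, -0.0, 0.0], [-0.0, 1.0, 0.0], [-0.0, 0.0, -1.0]]
force: [-1.5, 0.1, 4.2]
grip_width: 0.0494
finger_force: 19.9
```

Call:
drive_tool(xyz=[[0,0,-0.04],[0,0,-0.1],[0,0,-0.17],[0,0,-0.22],[0,0,-0.22]], angular=[[0,0,0],[0,0,0],[0,0,0],[0,0,0],[0,0,0]], jaw=[0.4,0.4,0.4,0.4,0.4])

```text
t: 3.2
position: [0.4491, 0.3281, 0.1159]
ee_rot: [[-1.0, -0.0, 0.007], [-0.0, 1.0, 0.003], [-0.007, 0.003, -1.0]]
force: [0.9, -0.3, -1.1]
grip_width: 0.0492
finger_force: 19.9
```

Call:
drive_tool(xyz=[[0,-0.06,0],[0,-0.14,0],[0,-0.22,0],[0,-0.3,0],[0,-0.38,0]], angular=[[0,0,0],[0,0,0],[0,0,0],[0,0,0],[0,0,0]], jaw=[0.4,0.4,0.4,0.4,0.4])

```text
t: 3.62
position: [0.4449, 0.1734, 0.1096]
ee_rot: [[-1.0, -0.001, -0.003], [-0.001, 1.0, -0.001], [0.003, -0.001, -1.0]]
force: [1.0, -0.2, -1.6]
grip_width: 0.0491
finger_force: 19.9
```

Call:
drive_tool(xyz=[[0,-0.08,0],[0,-0.15,0],[0,-0.21,0],[0,-0.25,0],[0,-0.27,0]], angular=[[0,0,0],[0,0,0],[0,0,0],[0,0,0],[0,0,0]], jaw=[0.4,0.4,0.4,0.4,0.4])

```text
t: 4.03
position: [0.4452, 0.0652, 0.1099]
ee_rot: [[-1.0, 0.002, -0.003], [0.002, 1.0, -0.0], [0.003, -0.0, -1.0]]
force: [0.1, 0.8, -1.0]
grip_width: 0.049
finger_force: 19.9
```

Call:
drive_tool(xyz=[[0,-0.03,0],[0,-0.05,0],[0,-0.05,0],[0,-0.05,0],[0,-0.05,0]], angular=[[0,0,0],[0,0,0],[0,0,0],[0,0,0],[0,0,0]], jaw=[0.4,0.4,0.4,0.4,0.4])

```text
t: 4.45
position: [0.4462, 0.0477, 0.1114]
ee_rot: [[-1.0, -0.001, -0.001], [-0.001, 1.0, 0.0], [0.001, 0.0, -1.0]]
force: [0.3, 0.3, -0.5]
grip_width: 0.0495
finger_force: 19.9
```

```bash
cat > pos.py <<'E'
from h import *
P=[]
for i in range(4):
    c=bot.read_camera("top"); o=bot.get_obs(); P.append(o["position"])
print(np.round(P,4).tolist()); print(np.round(np.mean(P,0),4),np.round(o["ee_rot"],4).tolist(),o["t"],o["grip_width"],np.round(o["force"],1))
E
python3 pos.py
```

```text
[[0.4464, 0.0477, 0.1115], [0.4464, 0.0477, 0.1116], [0.4465, 0.0476, 0.1117], [0.4465, 0.0475, 0.1117]]
[0.4464 0.0476 0.1116] [[-1.0, -0.0013, -0.0001], [-0.0013, 1.0, 0.0001], [0.0001, 0.0001, -1.0]] 4.65 0.048974457325961764 [-0.1 -0.4 -1.5]
```

Call:
drive_tool(xyz=[[0.002,-0.008,0.06],[0.002,-0.008,0.12],[0.002,-0.008,0.16],[0.002,-0.008,0.175],[0.002,-0.008,0.182]], angular=[[0,0,0],[0,0,0],[0,0,0],[0,0,0],[0,0,0]], jaw=[0.4,0.4,0.4,0.4,0.4])

```text
t: 5.07
position: [0.4445, 0.0443, 0.0382]
ee_rot: [[-1.0, -0.001, -0.003], [-0.001, 1.0, 0.001], [0.003, 0.001, -1.0]]
force: [-7.6, 1.3, 16.9]
grip_width: 0.049
finger_force: 20.0
```

Call:
drive_tool(xyz=[[0,0,0],[0,0,0],[0,0,0]], angular=[[0,0,0],[0,0,0],[0,0,0]], jaw=[0.4,0.4,0.4])

```text
t: 5.32
position: [0.4468, 0.0437, 0.04]
ee_rot: [[-1.0, -0.0, 0.002], [-0.0, 1.0, -0.0], [-0.002, -0.0, -1.0]]
force: [-0.3, 0.0, -1.2]
grip_width: 0.0494
finger_force: 19.9
```

```bash
python3 pos.py
```

```text
[[0.4467, 0.0437, 0.0399], [0.4465, 0.0437, 0.0397], [0.4463, 0.0437, 0.0396], [0.4461, 0.0437, 0.0394]]
[0.4464 0.0437 0.0396] [[-1.0, -0.0004, 0.001], [-0.0004, 1.0, -0.0002], [-0.001, -0.0002, -1.0]] 5.5167 0.04911509313892881 [-0.2 -0.  -1.6]
```

Call:
drive_tool(xyz=[[0,0,0.001],[0,0,0.002],[0,0,0.002],[0,0,0.002],[0,0,0.002]], angular=[[0,0,0],[0,0,0],[0,0,0],[0,0,0],[0,0,0]], jaw=[0.4,0.4,0.4,0.4,0.4])

```text
t: 5.93
position: [0.4458, 0.0437, 0.0382]
ee_rot: [[-1.0, -0.0, 0.0], [-0.0, 1.0, -0.0], [-0.0, -0.0, -1.0]]
force: [0.3, 1.3, 0.1]
grip_width: 0.0492
finger_force: 19.9
```

```bash
python3 pos.py
```

```text
[[0.4458, 0.0438, 0.0382], [0.4458, 0.0437, 0.0382], [0.4458, 0.0437, 0.0382], [0.4458, 0.0437, 0.0382]]
[0.4458 0.0437 0.0382] [[-1.0, -0.0003, 0.0001], [-0.0003, 1.0, -0.0], [-0.0001, -0.0, -1.0]] 6.1333 0.04919292574043769 [-1.  -0.4 -0.9]
```

Call:
drive_tool(xyz=[[0,0,0],[0,0,0],[0,0,0],[0,0,0],[0,0,0]], angular=[[0,0,0],[0,0,0],[0,0,0],[0,0,0],[0,0,0]], jaw=[0.56,0.62,0.7,0.8,0.85])

```text
t: 6.55
position: [0.4458, 0.0438, 0.0382]
ee_rot: [[-1.0, -0.0, 0.0], [-0.0, 1.0, -0.0], [-0.0, -0.0, -1.0]]
force: [0.1, 0.5, -0.9]
grip_width: 0.0749
finger_force: 0.0
```

Call:
drive_tool(xyz=[[0,0,-0.03],[0,0,-0.1],[0,0,-0.18],[0,0,-0.26],[0,0,-0.31]], angular=[[0,0,0],[0,0,0],[0,0,0],[0,0,0],[0,0,0]], jaw=[0.9,0.95,1,1,1])

```text
t: 6.97
position: [0.447, 0.0436, 0.1655]
ee_rot: [[-1.0, -0.0, 0.004], [-0.0, 1.0, -0.001], [-0.004, -0.001, -1.0]]
force: [0.6, -1.3, 0.2]
grip_width: 0.0923
finger_force: 0.0
```

Call:
drive_tool(xyz=[[-0.04,0.07,0],[-0.09,0.165,0],[-0.14,0.26,0],[-0.185,0.34,0],[-0.23,0.42,0]], angular=[[0,0,0],[0,0,0],[0,0,0],[0,0,0],[0,0,0]], jaw=[1,1,1,1,1])

```text
t: 7.38
position: [0.5383, 0.214, 0.1621]
ee_rot: [[-1.0, -0.001, 0.0], [-0.001, 1.0, 0.0], [-0.0, 0.0, -1.0]]
force: [0.3, -0.1, 0.1]
grip_width: 0.0921
finger_force: 0.0
```

Call:
drive_tool(xyz=[[-0.04,0.075,0],[-0.07,0.13,0],[-0.09,0.165,0],[-0.096,0.181,0],[-0.096,0.181,0]], angular=[[0,0,0],[0,0,0],[0,0,0],[0,0,0],[0,0,0]], jaw=[1,1,1,1,1])

```text
t: 7.8
position: [0.576, 0.2852, 0.1617]
ee_rot: [[-1.0, -0.002, -0.001], [-0.002, 1.0, -0.0], [0.001, -0.0, -1.0]]
force: [-0.4, -0.7, -0.2]
grip_width: 0.0917
finger_force: 0.0
```

```bash
python3 pos.py; cat > chk.py <<'E'
from h import *
import sys
J={"jar3":([.4465,.0443,.014],.025,.08),"jar1":([.4713,-.1168,.023],.023,.071),"jar2":([.5892,-.0168,.031],.021,.063)}
T=bot.read_camera("top");S=bot.read_camera("scene");rows=[]
for c in (T,S):
    r=[]
    for k in sys.argv[2:]:
        p,R,h=J[k]
        m=proj(c,[p[0],p[1],p[2]+h/2]); x,y=int(m[0])-25,int(m[1])-28
        a=cv2.resize(c["image"][y:y+56,x:x+50,::-1],None,fx=5,fy=5,interpolation=cv2.INTER_CUBIC)
        for z,rr in ((p[2],.033),(p[2],R),(p[2]+h,R-.003)):
            o=(outline(c,[p[0],p[1],z],rr,0.0)-(x,y)+.5)*5-.5
            cv2.polylines(a,[np.int32(np.round(o*8))],True,(0,255,0),1,cv2.LINE_AA,3)
        r.append(a)
    rows.append(np.vstack(r) if len(sys.argv)==3 else np.hstack(r))
cv2.imwrite(sys.argv[1],np.hstack(rows) if len(sys.argv)==3 else np.vstack(rows))
E
python3 chk.py pics/c3.png jar3
```

```text
[[0.5757, 0.2842, 0.1618], [0.5756, 0.2836, 0.1619], [0.5756, 0.2833, 0.162], [0.5757, 0.2832, 0.1621]]
[0.5756 0.2835 0.162 ] [[-1.0, 0.0006, -0.0004], [0.0006, 1.0, -0.0004], [0.0004, -0.0004, -1.0]] 8.0 0.09179199805208495 [-0.2 -0.3 -0.5]
```

View pics/c3.png

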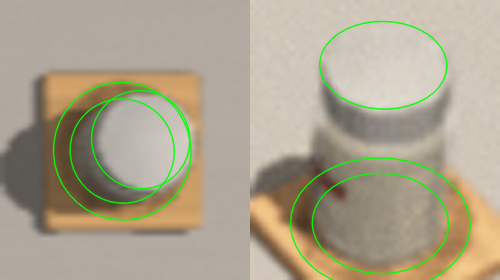

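Jar 3 stands upright on the square riser. Its cap is at crop pixel (145,143), within 1–2 mm of centre. Next is jar 1.

Call:
drive_tool(xyz=[[-0.002,0.002,0.09],[-0.002,0.002,0.18],[-0.002,0.002,0.27],[-0.002,0.002,0.34],[-0.002,0.002,0.36]], angular=[[0,0,0],[0,0,0],[0,0,0],[0,0,0],[0,0,0]], jaw=[1,1,1,1,1])

```text
t: 8.52
position: [0.5727, 0.2832, 0.0127]
ee_rot: [[-1.0, 0.0, -0.009], [0.001, 1.0, -0.003], [0.009, -0.003, -1.0]]
force: [-0.7, 0.7, 0.0]
grip_width: 0.0918
finger_force: 0.0
```

Call:
drive_tool(xyz=[[0,0,0],[0,0,0],[0,0,0],[0,0,0],[0,0,0]], angular=[[0,0,0],[0,0,0],[0,0,0],[0,0,0],[0,0,0]], jaw=[0.9,0.75,0.65,0.5,0.5], force=20)

```text
t: 8.93
position: [0.5784, 0.2854, 0.0204]
ee_rot: [[-1.0, -0.0, 0.004], [-0.0, 1.0, 0.001], [-0.004, 0.001, -1.0]]
force: [0.4, -0.0, 0.7]
grip_width: 0.0604
finger_force: 0.0
```

Call:
drive_tool(xyz=[[0,0,0],[0,0,0],[0,0,0],[0,0,0],[0,0,0]], angular=[[0,0,0],[0,0,0],[0,0,0],[0,0,0],[0,0,0]], jaw=[0.4,0.35,0.35,0.35,0.35])

```text
t: 9.35
position: [0.5774, 0.2856, 0.019]
ee_rot: [[-1.0, -0.0, 0.001], [-0.0, 1.0, 0.001], [-0.001, 0.001, -1.0]]
force: [-0.5, 1.4, 5.7]
grip_width: 0.0446
finger_force: 19.9
```

```bash
python3 pos.py
```

```text
[[0.5774, 0.2856, 0.019], [0.5774, 0.2856, 0.019], [0.5774, 0.2856, 0.0191], [0.5775, 0.2856, 0.019]]
[0.5774 0.2856 0.019 ] [[-1.0, -0.0004, 0.0014], [-0.0004, 1.0, 0.001], [-0.0014, 0.001, -1.0]] 9.55 0.04465267246700095 [-1.   1.7  5.6]
```

Call:
drive_tool(xyz=[[0,0,-0.04],[0,0,-0.12],[0,0,-0.2],[0,0,-0.28],[0,0,-0.325]], angular=[[0,0,0],[0,0,0],[0,0,0],[0,0,0],[0,0,0]], jaw=[0.35,0.35,0.35,0.35,0.35])

```text
t: 9.97
position: [0.5779, 0.2849, 0.1514]
ee_rot: [[-1.0, -0.0, 0.003], [-0.0, 1.0, 0.0], [-0.003, 0.0, -1.0]]
force: [0.6, 0.0, 0.2]
grip_width: 0.0443
finger_force: 19.8
```

Call:
drive_tool(xyz=[[0.01,-0.04,0],[0.03,-0.12,0],[0.058,-0.22,0],[0.084,-0.32,0],[0.11,-0.42,0]], angular=[[0,0,0],[0,0,0],[0,0,0],[0,0,0],[0,0,0]], jaw=[0.35,0.35,0.35,0.35,0.35])

```text
t: 10.38
position: [0.5313, 0.1153, 0.1471]
ee_rot: [[-1.0, -0.001, -0.002], [-0.001, 1.0, -0.001], [0.002, -0.001, -1.0]]
force: [-0.3, -0.2, -1.0]
grip_width: 0.0446
finger_force: 19.8
```

Call:
drive_tool(xyz=[[0.026,-0.1,0],[0.052,-0.2,0],[0.078,-0.3,0],[0.1,-0.39,0],[0.12,-0.46,0]], angular=[[0,0,0],[0,0,0],[0,0,0],[0,0,0],[0,0,0]], jaw=[0.35,0.35,0.35,0.35,0.35])

```text
t: 10.8
position: [0.4833, -0.0696, 0.1474]
ee_rot: [[-1.0, 0.001, -0.002], [0.001, 1.0, -0.001], [0.002, -0.001, -1.0]]
force: [0.6, -0.2, -0.3]
grip_width: 0.0447
finger_force: 19.8
```

Call:
drive_tool(xyz=[[0.015,-0.06,0],[0.026,-0.1,0],[0.032,-0.12,0],[0.032,-0.12,0],[0.032,-0.12,0]], angular=[[0,0,0],[0,0,0],[0,0,0],[0,0,0],[0,0,0]], jaw=[0.35,0.35,0.35,0.35,0.35])

```text
t: 11.22
position: [0.4718, -0.1146, 0.1477]
ee_rot: [[-1.0, 0.0, -0.001], [0.0, 1.0, 0.001], [0.001, 0.001, -1.0]]
force: [0.4, -0.1, -1.9]
grip_width: 0.0445
finger_force: 19.8
```

```bash
python3 pos.py
```

```text
[[0.472, -0.1142, 0.1478], [0.4722, -0.114, 0.1479], [0.4723, -0.1139, 0.1479], [0.4723, -0.114, 0.148]]
[ 0.4722 -0.114   0.1479] [[-1.0, -0.0019, -0.0003], [-0.0019, 1.0, 0.0003], [0.0003, 0.0003, -1.0]] 11.4167 0.04468447098237672 [ 0.1  0.  -0.9]
```

Call:
drive_tool(xyz=[[0,-0.005,0.05],[0,-0.005,0.12],[0,-0.005,0.18],[0,-0.005,0.22],[0,-0.005,0.24]], angular=[[0,0,0],[0,0,0],[0,0,0],[0,0,0],[0,0,0]], jaw=[0.35,0.35,0.35,0.35,0.35])

```text
t: 11.83
position: [0.4706, -0.1154, 0.0496]
ee_rot: [[-1.0, -0.002, -0.004], [-0.002, 1.0, 0.002], [0.004, 0.002, -1.0]]
force: [-0.0, 0.2, -1.1]
grip_width: 0.0446
finger_force: 19.8
```

Call:
drive_tool(xyz=[[0,0,0.008],[0,0,0.014],[0,0,0.019],[0,0,0.022],[0,0,0.024]], angular=[[0,0,0],[0,0,0],[0,0,0],[0,0,0],[0,0,0]], jaw=[0.35,0.35,0.35,0.35,0.35])

```text
t: 12.25
position: [0.4729, -0.1173, 0.0434]
ee_rot: [[-1.0, -0.0, 0.002], [-0.0, 1.0, -0.001], [-0.002, -0.001, -1.0]]
force: [-0.0, -0.0, -1.5]
grip_width: 0.0445
finger_force: 19.8
```

```bash
python3 pos.py;python3 pos.py
```

```text
[[0.4727, -0.1173, 0.0431], [0.4726, -0.1172, 0.0431], [0.4725, -0.1172, 0.043], [0.4724, -0.1172, 0.043]]
[ 0.4725 -0.1172  0.0431] [[-1.0, -0.0003, 0.0007], [-0.0003, 1.0, -0.0004], [-0.0007, -0.0004, -1.0]] 12.45 0.04472540140140151 [ 0.   1.1 -0.8]
[[0.4724, -0.1172, 0.0429], [0.4723, -0.1171, 0.0428], [0.4723, -0.1171, 0.0427], [0.4723, -0.1171, 0.0427]]
[ 0.4723 -0.1171  0.0428] [[-1.0, -0.0003, 0.0002], [-0.0003, 1.0, -0.0001], [-0.0002, -0.0001, -1.0]] 12.65 0.04468132249593444 [ 0.9 -0.1 -1.3]
```

Go down 0.8 mm, release, lift clear, then start toward jar 2.

Call:
drive_tool(xyz=[[0,0,0.001],[0,0,0.002],[0,0,0.002],[0,0,0.002],[0,0,0.002]], angular=[[0,0,0],[0,0,0],[0,0,0],[0,0,0],[0,0,0]], jaw=[0.35,0.35,0.35,0.35,0.35])

```text
t: 13.07
position: [0.4724, -0.1171, 0.0421]
ee_rot: [[-1.0, -0.0, 0.0], [-0.0, 1.0, -0.0], [-0.0, -0.0, -1.0]]
force: [-1.4, 0.4, 3.0]
grip_width: 0.0442
finger_force: 19.9
```

Call:
drive_tool(xyz=[[0,0,0],[0,0,0],[0,0,0],[0,0,0],[0,0,0]], angular=[[0,0,0],[0,0,0],[0,0,0],[0,0,0],[0,0,0]], jaw=[0.5,0.57,0.65,0.75,0.85])

```text
t: 13.48
position: [0.472, -0.1169, 0.0416]
ee_rot: [[-1.0, -0.0, -0.0], [-0.0, 1.0, 0.0], [0.0, 0.0, -1.0]]
force: [0.2, 0.1, 0.4]
grip_width: 0.0702
finger_force: 0.0
```

Call:
drive_tool(xyz=[[0,0,-0.03],[0,0,-0.1],[0,0,-0.18],[0,0,-0.26],[0,0,-0.3]], angular=[[0,0,0],[0,0,0],[0,0,0],[0,0,0],[0,0,0]], jaw=[0.9,0.95,1,1,1])

```text
t: 13.9
position: [0.4738, -0.1178, 0.1658]
ee_rot: [[-1.0, -0.001, 0.005], [-0.001, 1.0, -0.003], [-0.005, -0.003, -1.0]]
force: [0.8, -0.1, 0.2]
grip_width: 0.092
finger_force: 0.0
```

Call:
drive_tool(xyz=[[-0.006,0.05,0],[-0.018,0.14,0],[-0.031,0.24,0],[-0.045,0.34,0],[-0.058,0.44,0]], angular=[[0,0,0],[0,0,0],[0,0,0],[0,0,0],[0,0,0]], jaw=[1,1,1,1,1])

```text
t: 14.32
position: [0.4952, 0.0607, 0.1618]
ee_rot: [[-1.0, 0.0, 0.0], [0.0, 1.0, -0.0], [-0.0, -0.0, -1.0]]
force: [0.2, 0.0, 0.6]
grip_width: 0.0921
finger_force: 0.0
```

Call:
drive_tool(xyz=[[-0.013,0.1,0],[-0.026,0.2,0],[-0.039,0.3,0],[-0.052,0.4,0],[-0.066,0.5,0]], angular=[[0,0,0],[0,0,0],[0,0,0],[0,0,0],[0,0,0]], jaw=[1,1,1,1,1])

```text
t: 14.73
position: [0.5213, 0.2612, 0.1616]
ee_rot: [[-1.0, -0.001, -0.0], [-0.001, 1.0, -0.0], [0.0, -0.0, -1.0]]
force: [0.5, 0.5, 0.5]
grip_width: 0.092
finger_force: 0.0
```

Call:
drive_tool(xyz=[[-0.013,0.1,0],[-0.025,0.19,0],[-0.035,0.27,0],[-0.043,0.33,0],[-0.048,0.37,0]], angular=[[0,0,0],[0,0,0],[0,0,0],[0,0,0],[0,0,0]], jaw=[1,1,1,1,1])

```text
t: 15.15
position: [0.5402, 0.4097, 0.1612]
ee_rot: [[-1.0, -0.002, -0.0], [-0.002, 1.0, 0.0], [0.0, 0.0, -1.0]]
force: [0.4, -0.1, -0.6]
grip_width: 0.092
finger_force: 0.0
```

Call:
drive_tool(xyz=[[-0.003,0.02,0],[-0.003,0.02,0],[-0.003,0.02,0]], angular=[[0,0,0],[0,0,0],[0,0,0]], jaw=[1,1,1])

```text
t: 15.4
position: [0.5419, 0.4145, 0.1614]
ee_rot: [[-1.0, -0.001, -0.001], [-0.001, 1.0, -0.001], [0.001, -0.001, -1.0]]
force: [-0.5, 0.4, 0.1]
grip_width: 0.092
finger_force: 0.0
```

```bash
python3 pos.py; python3 chk.py pics/c31.png jar3 jar1
```

```text
[[0.542, 0.414, 0.1615], [0.5421, 0.4138, 0.1617], [0.5422, 0.4138, 0.1618], [0.5422, 0.4139, 0.1619]]
[0.5421 0.4139 0.1617] [[-1.0, 0.001, -0.0001], [0.001, 1.0, -0.0002], [0.0001, -0.0002, -1.0]] 15.6 0.09215691772996142 [-0.3 -0.9  0.4]
```

View pics/c31.png

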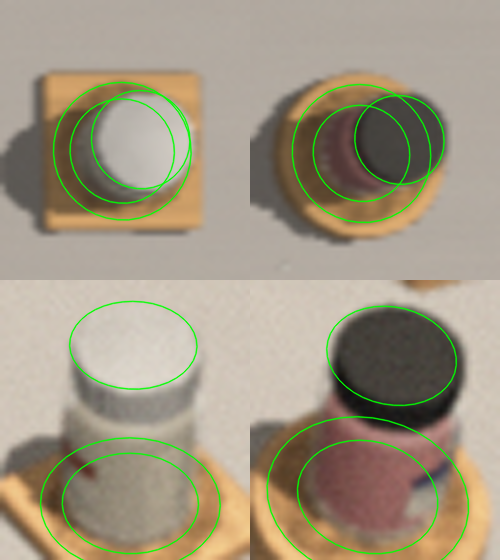

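Both jars stand upright on their cork, 1–2 mm from centre. Next is jar 2.

Call:
drive_tool(xyz=[[0,0.004,0.09],[0,0.004,0.18],[0,0.004,0.27],[0,0.004,0.33],[0,0.004,0.35]], angular=[[0,0,0],[0,0,0],[0,0,0],[0,0,0],[0,0,0]], jaw=[1,1,1,1,1])

```text
t: 16.12
position: [0.5387, 0.4144, 0.0164]
ee_rot: [[-1.0, 0.0, -0.008], [0.0, 1.0, -0.004], [0.008, -0.004, -1.0]]
force: [-0.6, -0.4, -1.4]
grip_width: 0.092
finger_force: 0.0
```

Call:
drive_tool(xyz=[[0,0,0.008],[0,0,0.013],[0,0,0.013],[0,0,0.013],[0,0,0.013]], angular=[[0,0,0],[0,0,0],[0,0,0],[0,0,0],[0,0,0]], jaw=[0.9,0.75,0.65,0.55,0.5], force=20)

```text
t: 16.53
position: [0.5433, 0.4173, 0.0187]
ee_rot: [[-1.0, -0.0, 0.003], [-0.0, 1.0, 0.002], [-0.003, 0.002, -1.0]]
force: [-0.3, -0.6, 0.4]
grip_width: 0.0608
finger_force: 0.0
```

Call:
drive_tool(xyz=[[0,0,0],[0,0,0],[0,0,0],[0,0,0],[0,0,0]], angular=[[0,0,0],[0,0,0],[0,0,0],[0,0,0],[0,0,0]], jaw=[0.4,0.35,0.3,0.3,0.3])

```text
t: 16.95
position: [0.5423, 0.4172, 0.0172]
ee_rot: [[-1.0, -0.0, 0.001], [-0.0, 1.0, 0.001], [-0.001, 0.001, -1.0]]
force: [0.3, 1.3, 2.4]
grip_width: 0.0408
finger_force: 20.0
```

```bash
python3 pos.py
```

```text
[[0.5423, 0.4171, 0.0172], [0.5423, 0.4171, 0.0172], [0.5423, 0.4171, 0.0172], [0.5423, 0.4172, 0.0172]]
[0.5423 0.4171 0.0172] [[-1.0, -0.0004, 0.001], [-0.0004, 1.0, 0.001], [-0.001, 0.001, -1.0]] 17.15 0.040972381884462714 [-0.6  2.4  4.1]
```

Call:
drive_tool(xyz=[[0,0,-0.04],[0,0,-0.12],[0,0,-0.2],[0,0,-0.28],[0,0,-0.325]], angular=[[0,0,0],[0,0,0],[0,0,0],[0,0,0],[0,0,0]], jaw=[0.3,0.3,0.3,0.3,0.3])

```text
t: 17.57
position: [0.543, 0.4167, 0.1499]
ee_rot: [[-1.0, -0.0, 0.003], [-0.0, 1.0, 0.001], [-0.003, 0.001, -1.0]]
force: [0.2, -0.7, -1.6]
grip_width: 0.0408
finger_force: 20.0
```

Call:
drive_tool(xyz=[[-0.004,-0.04,0],[-0.013,-0.12,0],[-0.024,-0.22,0],[-0.034,-0.32,0],[-0.045,-0.42,0]], angular=[[0,0,0],[0,0,0],[0,0,0],[0,0,0],[0,0,0]], jaw=[0.3,0.3,0.3,0.3,0.3])

```text
t: 17.98
position: [0.5589, 0.2465, 0.1453]
ee_rot: [[-1.0, -0.001, -0.002], [-0.001, 1.0, -0.001], [0.002, -0.001, -1.0]]
force: [0.6, -0.3, -1.7]
grip_width: 0.0406
finger_force: 20.0
```

Call:
drive_tool(xyz=[[-0.011,-0.1,0],[-0.022,-0.2,0],[-0.032,-0.3,0],[-0.043,-0.4,0],[-0.052,-0.48,0]], angular=[[0,0,0],[0,0,0],[0,0,0],[0,0,0],[0,0,0]], jaw=[0.3,0.3,0.3,0.3,0.3])

```text
t: 18.4
position: [0.5799, 0.0535, 0.1455]
ee_rot: [[-1.0, 0.001, -0.002], [0.001, 1.0, -0.001], [0.002, -0.001, -1.0]]
force: [0.6, -0.6, -1.4]
grip_width: 0.0411
finger_force: 20.0
```

Call:
drive_tool(xyz=[[-0.008,-0.07,0],[-0.014,-0.13,0],[-0.018,-0.165,0],[-0.02,-0.185,0],[-0.02,-0.185,0]], angular=[[0,0,0],[0,0,0],[0,0,0],[0,0,0],[0,0,0]], jaw=[0.3,0.3,0.3,0.3,0.3])

```text
t: 18.82
position: [0.5886, -0.0184, 0.146]
ee_rot: [[-1.0, 0.001, -0.001], [0.001, 1.0, -0.0], [0.001, -0.0, -1.0]]
force: [-0.6, 0.3, -1.5]
grip_width: 0.0409
finger_force: 20.0
```

```bash
python3 pos.py
```

```text
[[0.5886, -0.0171, 0.146], [0.5886, -0.0164, 0.1462], [0.5886, -0.0161, 0.1463], [0.5887, -0.0159, 0.1463]]
[ 0.5886 -0.0164  0.1462] [[-1.0, -0.0019, -0.0005], [-0.0019, 1.0, 0.0005], [0.0005, 0.0005, -1.0]] 19.0167 0.040788376163393175 [ 0.2 -0.4 -2. ]
```

Call:
drive_tool(xyz=[[0,-0.001,0.05],[0,-0.001,0.11],[0,-0.001,0.165],[0,-0.001,0.2],[0,-0.001,0.218]], angular=[[0,0,0],[0,0,0],[0,0,0],[0,0,0],[0,0,0]], jaw=[0.3,0.3,0.3,0.3,0.3])

```text
t: 19.43
position: [0.5871, -0.0161, 0.0568]
ee_rot: [[-1.0, -0.002, -0.004], [-0.002, 1.0, 0.001], [0.004, 0.001, -1.0]]
force: [-0.5, 0.6, -1.3]
grip_width: 0.0408
finger_force: 20.0
```

Call:
drive_tool(xyz=[[0,0,0.008],[0,0,0.014],[0,0,0.019],[0,0,0.022],[0,0,0.024]], angular=[[0,0,0],[0,0,0],[0,0,0],[0,0,0],[0,0,0]], jaw=[0.3,0.3,0.3,0.3,0.3])

```text
t: 19.85
position: [0.5896, -0.0178, 0.0506]
ee_rot: [[-1.0, -0.0, 0.002], [-0.0, 1.0, -0.0], [-0.002, -0.0, -1.0]]
force: [-0.3, 0.6, -1.2]
grip_width: 0.0406
finger_force: 20.0
```

```bash
python3 pos.py >/dev/null;python3 pos.py
```

```text
[[0.5891, -0.0178, 0.0501], [0.5891, -0.0179, 0.05], [0.589, -0.0178, 0.0499], [0.589, -0.0178, 0.0499]]
[ 0.5891 -0.0178  0.05  ] [[-1.0, -0.0003, 0.0003], [-0.0003, 1.0, -0.0001], [-0.0003, -0.0001, -1.0]] 20.25 0.04086381038953042 [ 0.4  0.4 -1. ]
```

Settled at 0.0498 and contact is expected near 0.0482, so I'll go down 1.6 mm.

Call:
drive_tool(xyz=[[0,0,0.002],[0,0,0.003],[0,0,0.004],[0,0,0.004],[0,0,0.004]], angular=[[0,0,0],[0,0,0],[0,0,0],[0,0,0],[0,0,0]], jaw=[0.3,0.3,0.3,0.3,0.3])

```text
t: 20.67
position: [0.589, -0.0178, 0.0483]
ee_rot: [[-1.0, -0.0, 0.0], [-0.0, 1.0, -0.0], [-0.0, -0.0, -1.0]]
force: [-0.7, 0.5, 0.6]
grip_width: 0.0411
finger_force: 20.0
```

```bash
python3 pos.py
```

```text
[[0.589, -0.0178, 0.0483], [0.589, -0.0178, 0.0483], [0.5889, -0.0178, 0.0482], [0.589, -0.0178, 0.0483]]
[ 0.589  -0.0178  0.0482] [[-1.0, -0.0004, 0.0001], [-0.0004, 1.0, -0.0001], [-0.0001, -0.0001, -1.0]] 20.8667 0.04120620990881169 [-0.9 -0.   0.9]
```

Call:
drive_tool(xyz=[[0,0,0],[0,0,0],[0,0,0],[0,0,0],[0,0,0]], angular=[[0,0,0],[0,0,0],[0,0,0],[0,0,0],[0,0,0]], jaw=[0.45,0.52,0.6,0.7,0.8])

```text
t: 21.28
position: [0.589, -0.0178, 0.0482]
ee_rot: [[-1.0, -0.0, 0.0], [-0.0, 1.0, -0.0], [-0.0, -0.0, -1.0]]
force: [-0.3, 0.7, 0.1]
grip_width: 0.0656
finger_force: 0.0
```

Call:
drive_tool(xyz=[[0,0,-0.03],[0,0,-0.1],[0,0,-0.18],[0,0,-0.26],[0,0,-0.33]], angular=[[0,0,0],[0,0,0],[0,0,0],[0,0,0],[0,0,0]], jaw=[0.9,0.95,1,1,1])

```text
t: 21.7
position: [0.5893, -0.0178, 0.1834]
ee_rot: [[-1.0, -0.0, 0.002], [-0.0, 1.0, -0.001], [-0.002, -0.001, -1.0]]
force: [0.3, 0.4, 0.8]
grip_width: 0.0919
finger_force: 0.0
```

Call:
drive_tool(xyz=[[0.02,0.08,-0.02],[0.05,0.18,-0.04],[0.08,0.27,-0.06],[0.1,0.36,-0.08],[0.1,0.44,-0.1]], angular=[[0,0,0],[0,0,0],[0,0,0],[0,0,0],[0,0,0]], jaw=[1,1,1,1,1])

```text
t: 22.12
position: [0.5474, 0.1604, 0.2219]
ee_rot: [[-1.0, -0.001, 0.001], [-0.001, 1.0, 0.0], [-0.001, 0.0, -1.0]]
force: [0.8, 0.3, -0.2]
grip_width: 0.0915
finger_force: 0.0
```

Call:
drive_tool(xyz=[[0,0.1,0],[0,0.2,0],[0,0.28,0],[0,0.3,0],[0,0.3,0]], angular=[[0,0,0],[0,0,0],[0,0,0],[0,0,0],[0,0,0]], jaw=[1,1,1,1,1])

```text
t: 22.53
position: [0.5484, 0.2802, 0.2208]
ee_rot: [[-1.0, -0.004, 0.001], [-0.004, 1.0, 0.0], [-0.001, 0.0, -1.0]]
force: [0.5, -0.3, -0.6]
grip_width: 0.092
finger_force: 0.0
```

```bash
python3 chk.py pics/cf.png jar3 jar1 jar2; python3 - <<'E'
from h import *
S=bot.read_camera("scene");cv2.imwrite("pics/sf.png",S["image"][:,:,::-1])
bot.read_camera("top")
print([np.round(d["bbox"],1).tolist() for d in bot.spot_in("top","frit_tin_1")],bot.get_obs()["t"])
E
```

```text
[[310.0, 157.1, 20.6, 21.7]] 22.7833
```

View pics/cf.png

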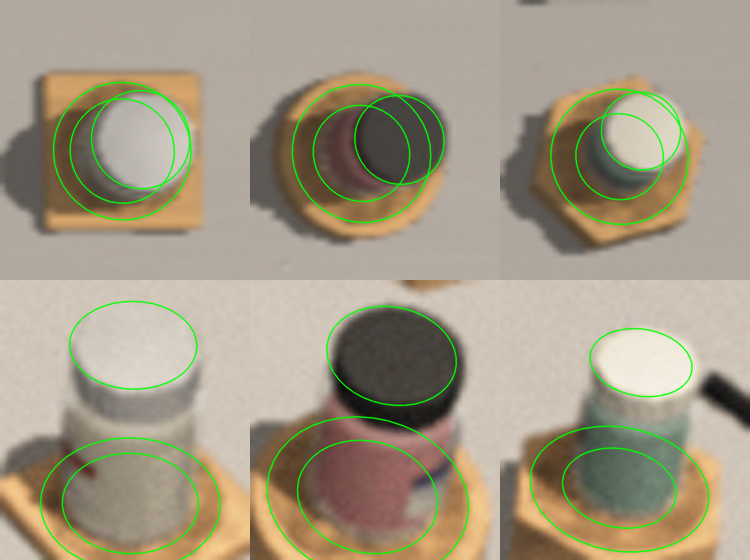

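View pics/sf.png

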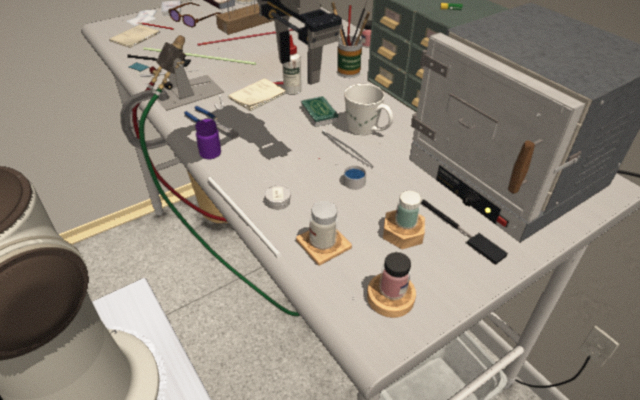

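All three jars stand upright and centred on their risers: grey cap at (323,225), white at (407,210), black at (396,280). The tins at (278,196) and (355,177) and the purple jar at (207,138) haven't moved, and the gripper is clear.

```bash
python3 -c "
from workcell import bot
print(bot.sign_off())"
```

```text
the job is handed in; nothing more can be done
None
```

I placed the three jars upright in the order asked, each within about 2 mm of its cork pad's centre in the final pictures, left the tins and the purple look-alike where they were, and handed the job in at about 23 s.

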